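# Set a slide with the right spacer block and lock it

## Robot

A 6-joint arm with a two-finger parallel gripper is mounted at the origin on the work surface. World frame = base frame: x ahead of the robot, y to its left, z up, the work surface at z = 0. Lengths are in m, angles in rad, forces in N, time in s.
With the tool pointing down it reaches from about 0.4 to 0.825 m from the base axis. Payload 7 kg.
Tool frame: the origin (TCP) lies at the very end of the fingers, on their centre line; the grasp point (between the pads) lies 19 mm behind it; z points along the fingers, y is the line along which they close (so a half turn about z gives the same grasp; the last joint's range is limited). The gripper opens to 88 mm and grips with 3 to 60 N. Pads are 19 mm wide; open, the fingers measure 130 mm over their backs; the gripper's body (78 mm by 193 mm) begins 47 mm behind the grasp point.
Start: joints at [0.288, 0.359, 0.012, 0, -1.224, -0.288], TCP at [0.675, -0, 0.227] pointing down, gripper open.
Joint ranges: [-3.07, 3.07], [-1.43, 2.12], [-1.02, 1.25], [-3.03, 1.67], [-3.05, -0], [-3.03, 3.03]. Speed limits (rad/s): [2.39, 2.39, 3.01, 3.14, 3.14, 3.14].

## Interface

Orientations are given as [roll, pitch, yaw] about the fixed x, y, z axes, in that order (R = Rz(yaw) Ry(pitch) Rx(roll)).
In Python, from station import * gives the robot as it stands.
- The arm moves only by the tool servo_tool, never from a script. Its argument "moves" is a list of rows, each an object of numbers: "jaw": the opening, from 0 (shut) to 1 (fully open); "dx", "dy", "dz": the shift along the world's x, y, z in m; "roll": the turn about the world's z in degrees. A call has exactly 10 rows; each row shifts and turns the commanded pose from where the row before left it; what a row does not reach is not made up. A row lasts 1/8 s, in which the tool goes at most 62.5 mm and 10.7 degrees, less where a joint would pass 70% of its speed; a pose out of reach is approached as far as the arm can. A call with a gripper value outside its range is refused whole. The fingers move at their own pace and stop on an object; "newtons" is the grip in N (left out, the last holds). Time passes only in rows, so rows that do not move let the fingers close, or fill a call up. It gives the time, the measured TCP pose, the force, the opening and the grip force at its end, in the units of the state.
- get_state(): the state, without advancing time (a new reading comes with each control period).
- grab_frame(name): name is "scene" or "side" or "wrist"; returns (picture, depth): 420x560x3 uint8, red, green, blue; 420x560 float32, m along the optical axis (not along the pixel's ray), 0 where there is no reading.
- calibration(name): a dict with "intrinsics" (3x3 intrinsics, pixels), "k1" (the pictures are not rectified: a ray, as slopes to the right and down, at radius r is drawn at 1 + k1 r^2 times it, then the intrinsics apply), "R" (3x3) and "t" (3): a world point X has camera coordinates R X + t. Camera axes: x right, y down, z forward; pixel columns grow to the right and rows downward; lengths in m; the calibration is good to about 2 mm. A picture is of the moment at which its call begins: read the wrist's pose just before it. calibration takes no time and is no camera call; for the wrist camera it gives the pose at the moment of the call.
- job_done(): hands the job in; it is judged then, once.
The state is a dict: "t": time; "q": joint angles; "qd": joint speeds; "joint_efforts": joint torques, N m; "eef_pos": TCP position; "ee_rot": TCP orientation; "force": force on the tool from outside, world axes, zero at the start; "moment": the same for the moment, N m; "width": finger opening in m; "gripper_force": force on a finger pad.
Only numpy, scipy, OpenCV 4.12 (cv2) and the standard library are available. Lean on these libraries where they do the work, as an engineer would, in place of code of your own. Each camera call takes 0.05 s, during which the arm holds its last target. There are 200 camera calls.

## Task

Set the slide so that the carriage's yellow pointer stands at the red clip: pick from the mat the one white block that is as long as the distance from the end stop's face to the middle of the red clip, lay it flat and lengthways along the middle of the rail in the gap, and push the carriage by its black post until the block is held snugly between carriage and stop. Then turn the orange lock lever until it points straight across the rail, towards the robot's side. Leave the other three blocks on their mat and do not disturb anything else.

Things in the scene. Friction and masses are not known exactly. Their poses are not given: they have to be found in the camera images.
- rig: Fixed aluminium slide rig on the table. Origin: on the table under the middle of its rail. Its y axis runs along the rail towards the end stop, z up. Base plate 135 (x, from -50 to +85) by 300 (y, -160 to +140) mm, its top 12 mm above the origin. The dark steel end stop is 60 mm wide (x), its working face at y = +100 mm, top at z = 47 mm. White scale strip along x = +68 mm.
- carriage (a joint): Position in m of the blue carriage along the rail; it slides stiffly (about 3 N) and stays where left. 0 = fully back; grows towards the end stop. The free gap between carriage front face and stop face is 110 mm minus this value. Carriage block 60 (x) by 50 (y) mm, top at z = 40 mm in the rig frame.
- post (a point): Top centre of the black upright post on the carriage by which it is pushed: 18 mm diameter, 30 mm high (z = 40 to 70 mm in the rig frame), 25 mm behind the carriage front face.
- pointer (a point): Tip of the carriage's yellow pointer, level with the carriage's front face along the rail, beside the scale strip.
- clip_red: Red clip on the scale strip, 22 (x) by 8 (y) by 8 mm, axes as the rig, origin at its underside centre. Its distance along the rail from the stop face is 24, 38, 52 or 66 mm. Three grey clips of the same shape sit at the other three places and mean nothing today.
- lock (a joint): Angle in rad of the orange lock lever, which turns about a vertical axis at x = 0, y = -125 mm in the rig frame. 0 = pointing along the rail, away from the stop (-y of the rig); grows clockwise seen from above; 1.571 = pointing straight across the rail towards the rig's -x side. It can turn from -0.2 to 2.3 and stays where left.
- lock_knob (a point): Top centre of the upright orange knob at the lever's end: 16 mm diameter, 30 mm high (z = 39 to 69 mm in the rig frame), 60 mm from the lever's axis.
- mat: Fixed dark cutting mat, 210 by 210 by 3 mm, origin at its underside centre, on which the four blocks start.
- block_24: White printed spacer block with a dark bore mark on top, 22 mm wide (x), 24 mm long (y), 30 mm high. Origin at its underside centre.
- block_38: White printed spacer block with a dark bore mark on top, 22 mm wide (x), 38 mm long (y), 30 mm high. Origin at its underside centre.
- block_52: White printed spacer block with a dark bore mark on top, 22 mm wide (x), 52 mm long (y), 30 mm high. Origin at its underside centre.
- block_66: White printed spacer block with a dark bore mark on top, 22 mm wide (x), 66 mm long (y), 30 mm high. Origin at its underside centre.
- motor_a: Bystander: black upright gear motor with a white toothed hub, 56 mm foot, 110 mm high.
- motor_b: Bystander: the same kind of motor.
- screwdriver: Bystander: screwdriver lying on the table.
- dish: Bystander: small white bowl, 100 mm across.
- tape: Bystander: roll of clear tape, 90 mm across, lying flat.
Things that resemble listed ones, but are neither listed nor needed, are in the scene too. What is shaped like the block_52 but pink or purple is not meant.

How it is judged:
By the outcome, as a careful person would: the job done as asked, in the order asked, and still so for the second after the job is handed in, with the robot touching nothing.
It also fails if it takes over 64 s, if anything falls off the work surface, if the arm or the gripper's body presses on something with over 40 N, if the wrist force passes 120 N, or if a joint passes its speed limit or range.

## Working session

There is one attempt and no reset: what is moved stays moved. The work goes in short steps, Python scripts to look and compute and a tool call to move; the robot and the scene stay as the last step left them, time stands still between calls to the robot, and variables do not carry over. Pictures are saved under pics/ and viewed, at most 10 in all, crops included, and the job is handed in when it is done.

Besides the shell and the picture viewer there is one more tool, called as name([rows], argument=value, ...), one row to a line, values as JSON. servo_tool: Moves the arm, as the interface text tells. Its arguments: {"type":"object","properties":{"moves":{"type":"array","items":{"type":"object","properties":{"jaw":{"type":"number"},"dx":{"type":"number"},"dy":{"type":"number"},"dz":{"type":"number"},"roll":{"type":"number"}}}},"newtons":{"type":"number"}},"required":["moves"]}

```bash
mkdir -p pics; cat > h.py <<'E'
from station import *
import numpy as np, cv2
def snap(n,f):
    p,d=grab_frame(n); cv2.imwrite('pics/'+f+'.png',p[:,:,::-1]); np.savez('pics/'+f+'.npz',p=p,d=d,**{k:np.array(v) for k,v in calibration(n).items()}); return p,d
def load(f): return np.load('pics/'+f+'.npz')
def ray(c,uv):
    K=c['intrinsics'];k1=float(c['k1']);uv=np.atleast_2d(np.float64(uv))
    x=cv2.undistortPoints(uv.reshape(-1,1,2),K,np.array([k1,0,0,0,0.])).reshape(-1,2)
    d=np.c_[x,np.ones(len(x))]; return d@c['R'], -c['R'].T@c['t']
def onz(c,uv,z):
    d,o=ray(c,uv); return o+d*((z-o[2])/d[:,2])[:,None]
def cloud(c):
    h,w=c['d'].shape; v,u=np.mgrid[:h,:w]; d,o=ray(c,np.c_[u.ravel(),v.ravel()])
    return (o+d*c['d'].ravel()[:,None]).reshape(h,w,3)
E
python3 - <<'E'
from h import *
a=snap('scene','s0')[0]; b=snap('side','d0')[0]; 
print(get_state()['t'],get_state()['force'])
for n in('s0','d0'):
    c=load(n);print(-c['R'].T@c['t'])
cv2.imwrite('pics/both.png',cv2.resize(np.vstack([a,b])[:,:,::-1],None,fx=.714,fy=.714))
E
```

```text
0.1 [-0.11018511  0.12419072 -0.39855715]
[ 1.81158368 -0.37385973  0.98472047]
[0.12190016 1.37018734 0.90972611]
```

View pics/s0.png

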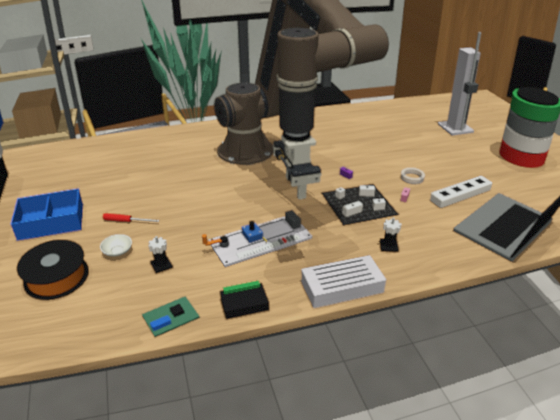

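View pics/d0.png

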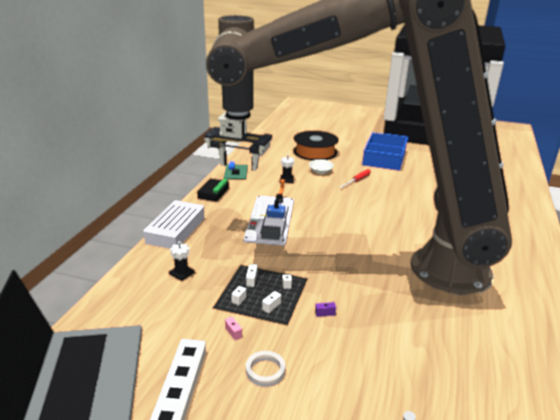

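The scene view shows the rig at about (262,238): stop (292,218), carriage (252,232), lever knob (207,240). The mat is at (360,202) with four white blocks at (340,192), (367,190), (379,204) and (352,209). The purple (346,172) and pink (405,195) look-alikes are off the mat. Next I take coarse positions and then look with the wrist camera.

```bash
python3 - <<'E'
from h import *
c=load('s0')
for n,uv,z in [('stop',(292,214),.047),('carr',(252,228),.04),('knob',(206,236),.069),('b340',(340,190),.033),('b367',(367,188),.033),('b379',(379,202),.033),('b352',(352,207),.033)]:
    print(n,onz(c,uv,z).round(3))
c=load('d0')
for n,uv in [('a',(252,270)),('b',(287,280)),('c',(239,293)),('d',(271,299))]: print(n,onz(c,uv,.033).round(3))
w=snap('wrist','w0')[0]; W=load('w0'); print(-W['R'].T@W['t'],W['R'],W['intrinsics'],W['k1'],get_state()['ee_rot'])
E
```

```text
stop [[0.553 0.032 0.047]]
carr [[ 0.58  -0.108  0.04 ]]
knob [[ 0.618 -0.257  0.069]]
b340 [[0.442 0.245 0.033]]
b367 [[0.457 0.343 0.033]]
b379 [[0.551 0.345 0.033]]
b352 [[0.552 0.244 0.033]]
a [[0.542 0.243 0.033]]
b [[0.434 0.255 0.033]]
c [[0.538 0.352 0.033]]
d [[0.45  0.348 0.033]]
[ 0.67569246 -0.07128966  0.38292032] [[-9.99998987e-01  1.15173064e-04  1.41866986e-03]
 [ 4.83159177e-04  9.65005620e-01  2.62228756e-01]
 [-1.33882270e-03  2.62229176e-01 -9.65004698e-01]] [[313.26897145   0.         281.71682776]
 [  0.         313.26897145 209.62370534]
 [  0.           0.           1.        ]] -0.05429156775145775 [ 3.14033369e+00 -1.29404922e-04 -1.57095370e+00]
```

View pics/w0.png

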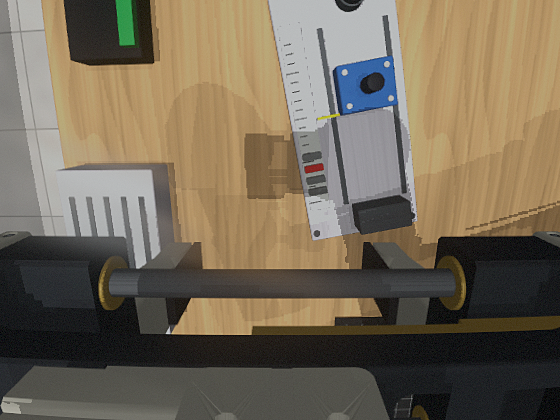

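Wrist view: clips at about (312,156), (314,168, red), (316,180) and (318,190), with the stop at (385,212). Red is third from the stop, so it should be the 52 mm place, and I check that with numbers. The carriage is at (365,85) and the pointer at (327,117). I move above the mat to look at the blocks.

servo_tool([
  {"dx": -0.0195,"dy": 0.04,"jaw": 1},
  {"dx": -0.0195,"dy": 0.04},
  {"dx": -0.0195,"dy": 0.04},
  {"dx": -0.0195,"dy": 0.04},
  {"dx": -0.0195,"dy": 0.04},
  {"dx": -0.0195,"dy": 0.04},
  {"dx": -0.0195,"dy": 0.04},
  {"dx": -0.0195,"dy": 0.04},
  {"dx": -0.019,"dy": 0.04},
  {},
])

```text
$.moves[0]: bad value
```

```bash
python3 - <<'E'
from h import *
w=snap('wrist','w1')[0]; W=load('w1'); print(get_state()['eef_pos'],get_state()['ee_rot'])
hsv=cv2.cvtColor(w,cv2.COLOR_RGB2HSV); m=((hsv[:,:,2]>120)&(hsv[:,:,1]<50)).astype(np.uint8)
P=cloud(W); 
m[(P[:,:,2]<.024)|(P[:,:,2]>.045)]=0
for q in cv2.findContours(m,cv2.RETR_EXTERNAL,cv2.CHAIN_APPROX_NONE)[0]:
    if cv2.contourArea(q)<80: continue
    pts=onz(W,q.reshape(-1,2),.033); r=cv2.minAreaRect((pts[:,:2]*1000).astype(np.float32)); print('blk',q.reshape(-1,2).mean(0).round(),[np.round(x,1) for x in r])
# rig from w0
c=load('w0'); p=c['p']; hsv=cv2.cvtColor(p,cv2.COLOR_RGB2HSV)
def cen(m,f=cv2.contourArea):
    q=max(cv2.findContours(m.astype(np.uint8),cv2.RETR_EXTERNAL,cv2.CHAIN_APPROX_NONE)[0],key=f); return q.reshape(-1,2)
red=cen((hsv[:,:,1]>150)&((hsv[:,:,0]<8)|(hsv[:,:,0]>172))); R_=onz(c,red,.0215); print('red',red.mean(0),cv2.minAreaRect((R_[:,:2]*1000).astype(np.float32)))
bl=cen((hsv[:,:,1]>120)&(abs(hsv[:,:,0].astype(int)-108)<12)); B=onz(c,bl,.04); print('blue',bl.mean(0),cv2.minAreaRect((B[:,:2]*1000).astype(np.float32)))
yl=cen((hsv[:,:,1]>150)&(abs(hsv[:,:,0].astype(int)-28)<5)&(np.mgrid[:420,:560][0]<230)); print('yel',yl.mean(0))
PP=cloud(c)
for uv in [(312,156),(314,168),(316,180),(318,190),(370,150),(385,212),(315,238),(415,222)]: print(uv,PP[uv[1],uv[0]].round(4))
st=(PP[:,:,2]>.042)&(PP[:,:,2]<.053);st[:190]=0;st[235:]=0;st[:,:345]=0;st[:,420:]=0
S=onz(c,cen(st),.047);print('stop',cv2.minAreaRect((S[:,:2]*1000).astype(np.float32)), cv2.boxPoints(cv2.minAreaRect((S[:,:2]*1000).astype(np.float32))))
cr=np.hstack([cv2.resize(w[0:260,100:460],(780,560))[:, :520],]);
cv2.imwrite('pics/c1.png',cv2.resize(w[:270,90:450],(780,585))[:,:,::-1])
E
```

```text
[ 6.74694259e-01 -2.25614249e-05  2.25970131e-01] [ 3.14054332e+00 -1.00325431e-04 -1.57088252e+00]
red [313.93181818 167.84090909] ((638.1815795898438, -23.05471420288086), (21.05902862548828, 7.493114948272705), 10.400897026062012)
blue [361.19262295  85.44262295] ((588.7918701171875, -111.32736206054688), (62.66188430786133, 49.091697692871094), 10.8533935546875)
yel [328.97727273 116.02272727]
(312, 156) [ 0.6402 -0.0364  0.0186]
(314, 168) [ 0.6376 -0.0226  0.0189]
(316, 180) [ 0.635  -0.0086  0.0198]
(318, 190) [0.6322 0.0035 0.0191]
(370, 150) [ 0.5712 -0.0429  0.0108]
(385, 212) [0.5592 0.0231 0.0461]
(315, 238) [0.6331 0.0671 0.0106]
(415, 222) [ 0.5015  0.0502 -0.0025]
stop ((559.4625854492188, 28.810558319091797), (59.95881652832031, 30.886377334594727), 11.422205924987793) [[527.01855    38.01085  ]
 [533.13525     7.7361894]
 [591.9066     19.610268 ]
 [585.7899     49.884926 ]]
```

View pics/c1.png

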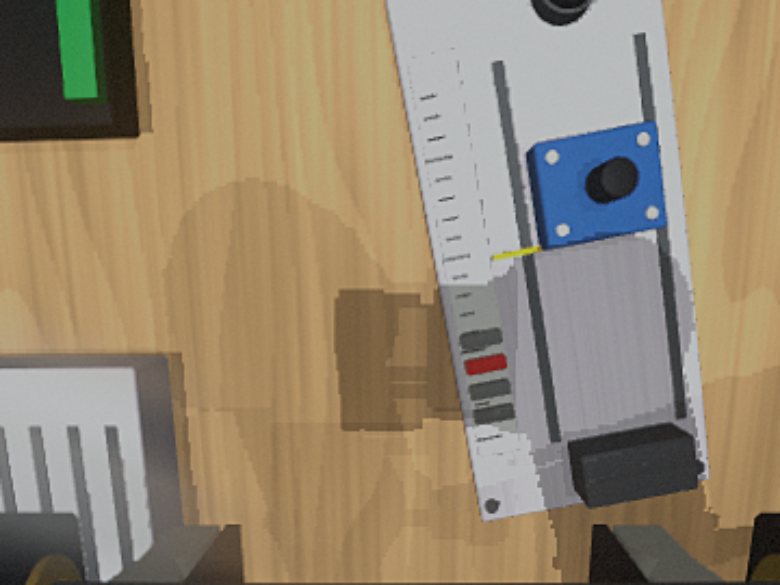

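The move was refused and the arm did not move. The crop confirms that red is third from the stop; I measure about 50 mm, so it is the 52 mm place. I resend with full rows.

servo_tool([
  {"dx": -0.0195,"dy": 0.04,"dz": 0.0,"roll": 0.0,"jaw": 1.0},
  {"dx": -0.0195,"dy": 0.04,"dz": 0.0,"roll": 0.0,"jaw": 1.0},
  {"dx": -0.0195,"dy": 0.04,"dz": 0.0,"roll": 0.0,"jaw": 1.0},
  {"dx": -0.0195,"dy": 0.04,"dz": 0.0,"roll": 0.0,"jaw": 1.0},
  {"dx": -0.0195,"dy": 0.04,"dz": 0.0,"roll": 0.0,"jaw": 1.0},
  {"dx": -0.0195,"dy": 0.04,"dz": 0.0,"roll": 0.0,"jaw": 1.0},
  {"dx": -0.0195,"dy": 0.04,"dz": 0.0,"roll": 0.0,"jaw": 1.0},
  {"dx": -0.0195,"dy": 0.04,"dz": 0.0,"roll": 0.0,"jaw": 1.0},
  {"dx": -0.019,"dy": 0.04,"dz": 0.0,"roll": 0.0,"jaw": 1.0},
  {"dx": 0.0,"dy": 0.0,"dz": 0.0,"roll": 0.0,"jaw": 1.0},
])

```text
t: 1.45
eef_pos: [0.4987, 0.3623, 0.2262]
ee_rot: [3.141, -0.0, -1.568]
force: [-0.5, 0.6, -0.1]
width: 0.0875
gripper_force: 0.0
```

```bash
cat > blk.py <<'E'
from h import *
def blocks(n,z=.033):
    W=load(n);w=W['p'];hsv=cv2.cvtColor(w,cv2.COLOR_RGB2HSV); m=((hsv[:,:,2]>110)&(hsv[:,:,1]<50)).astype(np.uint8)
    P=cloud(W); m[(abs(P[:,:,2]-z)>.01)]=0
    for q in cv2.findContours(m,cv2.RETR_EXTERNAL,cv2.CHAIN_APPROX_NONE)[0]:
        if cv2.contourArea(q)<150: continue
        pts=onz(W,q.reshape(-1,2),z); r=cv2.minAreaRect((pts[:,:2]*1000).astype(np.float32)); print('blk',q.reshape(-1,2).mean(0).round(),[np.round(x,1) for x in r])
E
python3 - <<'E'
from blk import *
w=snap('wrist','w2')[0]; print(get_state()['t'],get_state()['eef_pos'],get_state()['ee_rot'])
blocks('w2')
cv2.imwrite('pics/c2.png',cv2.resize(w[:270,90:450],(780,585))[:,:,::-1])
E
```

```text
1.5 [0.49918175 0.36106174 0.22622338] [ 3.14117690e+00 -4.25742369e-04 -1.56847521e+00]
blk [227. 331.] [array([573.4, 546.8]), array([59.6, 15.4]), np.float64(0.6)]
blk [243. 174.] [array([543.3, 343.4]), array([38.5, 22.4]), np.float64(80.9)]
blk [324. 171.] [array([452.4, 340.1]), array([51.6, 22.1]), np.float64(69.4)]
blk [339.  80.] [array([440. , 243.4]), array([23.1, 24.1]), np.float64(23.5)]
blk [241.  82.] [array([542.6, 246.4]), array([22.5, 65.5]), np.float64(12.3)]
```

View pics/c2.png

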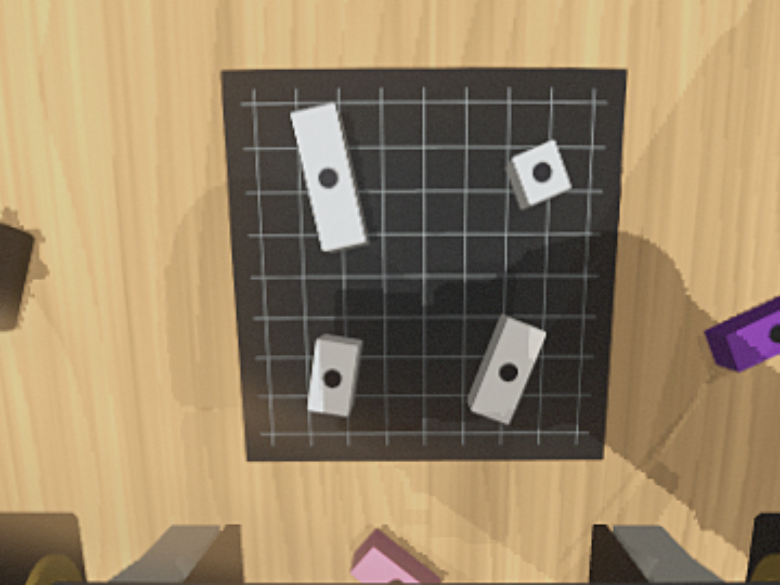

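Blocks on the mat, in full-picture pixels:
- (339,80): 24 mm
- (243,174): 38 mm
- (324,171): 51.6 by 22 mm
- (241,82): 66 mm

The purple and pink pieces lie off the mat. The target is the white block at (324,171): world (0.452, 0.340), long axis at 69.4°. I go down to it.

servo_tool([
  {"dx": -0.012,"dy": -0.005,"dz": -0.03,"roll": -5.2,"jaw": 0.7},
  {"dx": -0.012,"dy": -0.005,"dz": -0.03,"roll": -5.2,"jaw": 0.7},
  {"dx": -0.012,"dy": -0.005,"dz": -0.03,"roll": -5.2,"jaw": 0.7},
  {"dx": -0.012,"dy": -0.005,"dz": -0.03,"roll": -5.0,"jaw": 0.7},
  {"dx": 0.0,"dy": 0.0,"dz": -0.03,"roll": 0.0,"jaw": 0.7},
  {"dx": 0.0,"dy": 0.0,"dz": -0.025,"roll": 0.0,"jaw": 0.7},
  {"dx": 0.0,"dy": 0.0,"dz": -0.02,"roll": 0.0,"jaw": 0.7},
  {"dx": 0.0,"dy": 0.0,"dz": -0.02,"roll": 0.0,"jaw": 0.7},
  {"dx": 0.0,"dy": 0.0,"dz": 0.0,"roll": 0.0,"jaw": 0.7},
  {"dx": 0.0,"dy": 0.0,"dz": 0.0,"roll": 0.0,"jaw": 0.7},
], newtons=15)

```text
t: 2.75
eef_pos: [0.4526, 0.3398, 0.0122]
ee_rot: [-3.141, 0.0, -1.931]
force: [0.1, 0.5, 0.3]
width: 0.0615
gripper_force: 0.0
```

servo_tool([
  {"dx": 0.0,"dy": 0.0,"dz": -0.002,"roll": 0.0,"jaw": 0.7},
  {"dx": 0.0,"dy": 0.0,"dz": 0.0,"roll": 0.0,"jaw": 0.1},
  {"dx": 0.0,"dy": 0.0,"dz": 0.0,"roll": 0.0,"jaw": 0.1},
  {"dx": 0.0,"dy": 0.0,"dz": 0.0,"roll": 0.0,"jaw": 0.1},
  {"dx": 0.0,"dy": 0.0,"dz": 0.0,"roll": 0.0,"jaw": 0.1},
  {"dx": 0.0,"dy": 0.0,"dz": 0.0,"roll": 0.0,"jaw": 0.1},
  {"dx": 0.0,"dy": 0.0,"dz": 0.02,"roll": 0.0,"jaw": 0.1},
  {"dx": 0.0,"dy": 0.0,"dz": 0.04,"roll": 0.0,"jaw": 0.1},
  {"dx": 0.0,"dy": 0.0,"dz": 0.04,"roll": 0.0,"jaw": 0.1},
  {"dx": 0.0,"dy": 0.0,"dz": 0.0,"roll": 0.0,"jaw": 0.1},
])

```text
t: 4.0
eef_pos: [0.4534, 0.3417, 0.113]
ee_rot: [-3.14, 0.006, -1.93]
force: [0.2, 0.1, -0.3]
width: 0.0218
gripper_force: 15.0
```

servo_tool([
  {"dx": 0.0145,"dy": -0.0444,"dz": 0.02,"roll": 3.9,"jaw": 0.1},
  {"dx": 0.0145,"dy": -0.0444,"dz": 0.02,"roll": 3.9,"jaw": 0.1},
  {"dx": 0.0145,"dy": -0.0444,"dz": 0.02,"roll": 3.9,"jaw": 0.1},
  {"dx": 0.0145,"dy": -0.0444,"dz": 0.02,"roll": 3.9,"jaw": 0.1},
  {"dx": 0.0145,"dy": -0.0444,"dz": 0.0,"roll": 3.9,"jaw": 0.1},
  {"dx": 0.0145,"dy": -0.0444,"dz": 0.0,"roll": 3.9,"jaw": 0.1},
  {"dx": 0.0145,"dy": -0.0444,"dz": 0.0,"roll": 3.9,"jaw": 0.1},
  {"dx": 0.0145,"dy": -0.0444,"dz": 0.0,"roll": 3.9,"jaw": 0.1},
  {"dx": 0.0,"dy": 0.0,"dz": 0.0,"roll": 0.0,"jaw": 0.1},
  {"dx": 0.0,"dy": 0.0,"dz": 0.0,"roll": 0.0,"jaw": 0.1},
])

```text
t: 5.25
eef_pos: [0.5675, -0.0154, 0.1887]
ee_rot: [3.14, 0.0, -1.387]
force: [0.4, 0.5, 0.1]
width: 0.022
gripper_force: 15.0
```

```bash
cat > rig.py <<'E'
from h import *
def big(m): return max(cv2.findContours(m.astype(np.uint8),cv2.RETR_EXTERNAL,cv2.CHAIN_APPROX_NONE)[0],key=cv2.contourArea).reshape(-1,2)
def rig(n):
    c=load(n); hsv=cv2.cvtColor(c['p'],cv2.COLOR_RGB2HSV).astype(int); H,S,V=hsv[...,0],hsv[...,1],hsv[...,2]
    for nm,m,z in [('red',(S>150)&((H<5)|(H>174)),.0205),('blue',(S>120)&(abs(H-108)<12),.04),('knob',(S>150)&(H>6)&(H<18)&(V>150),.069)]:
        try: q=big(m)
        except ValueError: continue
        X=(onz(c,q,z)[:,:2]*1000).astype(np.float32); r=cv2.minAreaRect(X); print(nm,q.mean(0).round(),[np.round(x,1) for x in r])
E
python3 - <<'E'
from rig import *
w=snap('wrist','w3')[0]; s=get_state(); print(s['t'],s['eef_pos'],s['ee_rot']); rig('w3')
E
```

```text
5.3 [ 0.56754688 -0.01485368  0.18893108] [ 3.14061693e+00  1.27640398e-04 -1.38623690e+00]
red [218. 175.] [array([636.9, -22.2]), array([20.4,  7.4]), np.float64(10.4)]
blue [282.  95.] [array([ 586., -111.]), array([58.7, 48. ]), np.float64(10.6)]
```

View pics/w3.png

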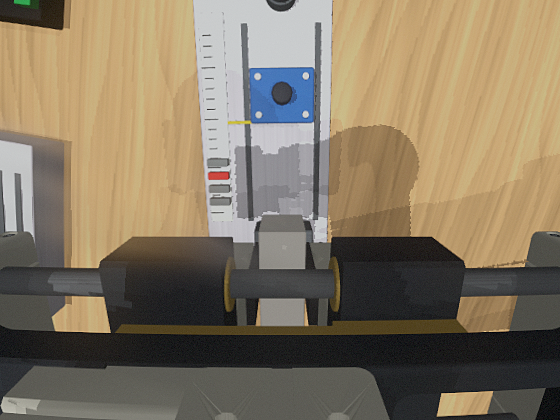

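The wrist view shows the block held. The rail slots at columns 244–250 and 318–319 are almost parallel to the tool axis. I compute the rail's midline from the slots.

```bash
python3 - <<'E'
from rig import *
for n,roi in [('w3',(125,215)),('w0',(125,195))]:
    c=load(n); g=cv2.cvtColor(c['p'],cv2.COLOR_RGB2GRAY).astype(float)
    P=[]
    rng=((238,256),(312,326)) if n=='w3' else ((322,350),(388,412))
    for a,b in rng:
        L=[]
        for v in range(*roi,3):
            r=g[v,a:b]; w=np.clip(np.median(r)-20-r,0,None)
            if w.sum()>20: L.append(((w*np.arange(a,b)).sum()/w.sum(),v))
        X=onz(c,np.array(L),.012)[:,:2]*1000; f=np.polyfit(X[:,1],X[:,0],1); f=np.polyfit(*X[abs(np.polyval(f,X[:,1])-X[:,0])<1.5][:,::-1].T,1)
        print(n,'angle',np.degrees(np.arctan(-f[0])).round(2),'x at y=-15:',np.polyval(f,-15).round(1))
E
```

```text
w3 angle 11.2 x at y=-15: 603.8
w3 angle 11.13 x at y=-15: 530.5
w0 angle 10.48 x at y=-15: 604.5
w0 angle 11.41 x at y=-15: 530.5
```

servo_tool([
  {"dx": 0.0,"dy": 0.0,"dz": -0.03,"roll": 0.3,"jaw": 0.1},
  {"dx": 0.0,"dy": 0.0,"dz": -0.04,"roll": 0.0,"jaw": 0.1},
  {"dx": 0.0,"dy": 0.0,"dz": -0.04,"roll": 0.0,"jaw": 0.1},
  {"dx": 0.0,"dy": 0.0,"dz": -0.03,"roll": 0.0,"jaw": 0.1},
  {"dx": 0.0,"dy": 0.0,"dz": -0.02,"roll": 0.0,"jaw": 0.1},
  {"dx": 0.0,"dy": 0.0,"dz": -0.006,"roll": 0.0,"jaw": 0.1},
  {"dx": 0.0,"dy": 0.0,"dz": 0.0,"roll": 0.0,"jaw": 0.1},
  {"dx": 0.0,"dy": 0.0,"dz": -0.002,"roll": 0.0,"jaw": 0.1},
  {"dx": 0.0,"dy": 0.0,"dz": -0.001,"roll": 0.0,"jaw": 0.1},
  {"dx": 0.0,"dy": 0.0,"dz": 0.0,"roll": 0.0,"jaw": 0.1},
])

```text
t: 6.55
eef_pos: [0.5682, -0.0152, 0.021]
ee_rot: [-3.141, 0.0, -1.381]
force: [0.5, 0.2, -1.5]
width: 0.0217
gripper_force: 15.0
```

servo_tool([
  {"dx": 0.0,"dy": 0.0,"dz": -0.001,"roll": 0.0,"jaw": 0.1},
  {"dx": 0.0,"dy": 0.0,"dz": 0.0,"roll": 0.0,"jaw": 0.1},
  {"dx": 0.0,"dy": 0.0,"dz": -0.001,"roll": 0.0,"jaw": 0.1},
  {"dx": 0.0,"dy": 0.0,"dz": 0.0,"roll": 0.0,"jaw": 0.1},
  {"dx": 0.0,"dy": 0.0,"dz": 0.0,"roll": 0.0,"jaw": 0.1},
  {"dx": 0.0,"dy": 0.0,"dz": 0.0,"roll": 0.0,"jaw": 0.1},
  {"dx": 0.0,"dy": 0.0,"dz": 0.0,"roll": 0.0,"jaw": 0.1},
  {"dx": 0.0,"dy": 0.0,"dz": 0.0,"roll": 0.0,"jaw": 0.1},
  {"dx": 0.0,"dy": 0.0,"dz": 0.0,"roll": 0.0,"jaw": 0.1},
  {"dx": 0.0,"dy": 0.0,"dz": 0.0,"roll": 0.0,"jaw": 0.1},
])

```text
t: 7.8
eef_pos: [0.568, -0.0152, 0.0186]
ee_rot: [-3.142, -0.0, -1.381]
force: [-0.1, -0.1, 1.1]
width: 0.022
gripper_force: 15.0
```

servo_tool([
  {"dx": 0.0,"dy": 0.0,"dz": -0.0005,"roll": 0.0,"jaw": 0.1},
  {"dx": 0.0,"dy": 0.0,"dz": 0.0,"roll": 0.0,"jaw": 0.4},
  {"dx": 0.0,"dy": 0.0,"dz": 0.0,"roll": 0.0,"jaw": 0.4},
  {"dx": 0.0,"dy": 0.0,"dz": 0.0,"roll": 0.0,"jaw": 0.4},
  {"dx": 0.0,"dy": 0.0,"dz": 0.02,"roll": 0.0,"jaw": 0.4},
  {"dx": 0.0,"dy": 0.0,"dz": 0.03,"roll": 0.0,"jaw": 0.4},
  {"dx": 0.0,"dy": 0.0,"dz": 0.05,"roll": 0.0,"jaw": 0.0},
  {"dx": 0.0,"dy": 0.04,"dz": 0.05,"roll": 0.0,"jaw": 0.0},
  {"dx": 0.0,"dy": 0.04,"dz": 0.03,"roll": 0.0,"jaw": 0.0},
  {"dx": 0.0,"dy": 0.0,"dz": 0.0,"roll": 0.0,"jaw": 0.0},
])

```text
t: 9.05
eef_pos: [0.5695, 0.0664, 0.1998]
ee_rot: [-3.136, 0.001, -1.378]
force: [0.7, 1.1, 0.1]
width: 0.0024
gripper_force: 0.0
```

```bash
python3 - <<'E'
from rig import *; from blk import blocks
w=snap('wrist','w4')[0]; s=get_state(); print(s['t'],s['eef_pos'],s['ee_rot'],s['width']); rig('w4'); blocks('w4',.042)
E
```

```text
9.1 [0.56828827 0.06511442 0.19788048] [-3.13947830e+00  7.35485107e-04 -1.37863690e+00] 0.0012101970387312058
red [236.  96.] [array([634.4, -23.7]), array([19.5,  5.8]), np.float64(10.7)]
blue [304.  17.] [array([ 581.3, -101.8]), array([58.2, 30.4]), np.float64(11.3)]
blk [300. 117.] [array([566.7, -14.8]), array([21.8, 50.4]), np.float64(11.1)]
blk [ 26. 152.] [array([836.6,  77.4]), array([210.9,  61.4]), np.float64(88.5)]
```

View pics/w4.png

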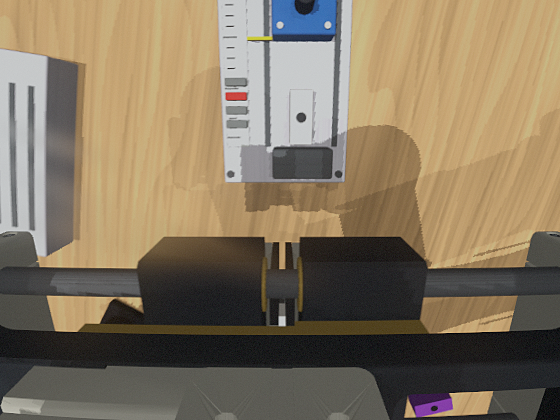

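The block (300,117) lies straight, centred on the rail and just short of the stop. Next I go behind the post with the fingers shut.

servo_tool([
  {"dx": 0.0053,"dy": -0.044,"dz": 0.0,"roll": 0.0,"jaw": 0.0},
  {"dx": 0.0053,"dy": -0.044,"dz": 0.0,"roll": 0.0,"jaw": 0.0},
  {"dx": 0.0053,"dy": -0.044,"dz": 0.0,"roll": 0.0,"jaw": 0.0},
  {"dx": 0.0053,"dy": -0.044,"dz": 0.0,"roll": 0.0,"jaw": 0.0},
  {"dx": 0.0053,"dy": -0.044,"dz": 0.0,"roll": 0.0,"jaw": 0.0},
  {"dx": 0.0,"dy": 0.0,"dz": -0.04,"roll": 0.0,"jaw": 0.0},
  {"dx": 0.0,"dy": 0.0,"dz": -0.04,"roll": 0.0,"jaw": 0.0},
  {"dx": 0.0,"dy": 0.0,"dz": -0.04,"roll": 0.0,"jaw": 0.0},
  {"dx": 0.0,"dy": 0.0,"dz": -0.026,"roll": 0.0,"jaw": 0.0},
  {"dx": 0.0,"dy": 0.0,"dz": 0.0,"roll": 0.0,"jaw": 0.0},
])

```text
t: 10.35
eef_pos: [0.5916, -0.1569, 0.0476]
ee_rot: [3.135, 0.001, -1.382]
force: [-0.2, -0.8, 0.1]
width: 0.0005
gripper_force: 0.0
```

servo_tool([
  {"dx": -0.0016,"dy": 0.0083,"dz": 0.0,"roll": 0.0,"jaw": 0.0},
  {"dx": -0.0016,"dy": 0.0083,"dz": 0.0,"roll": 0.0,"jaw": 0.0},
  {"dx": -0.0016,"dy": 0.0083,"dz": 0.0,"roll": 0.0,"jaw": 0.0},
  {"dx": -0.0016,"dy": 0.0083,"dz": 0.0,"roll": 0.0,"jaw": 0.0},
  {"dx": -0.0016,"dy": 0.0083,"dz": 0.0,"roll": 0.0,"jaw": 0.0},
  {"dx": -0.0016,"dy": 0.0083,"dz": 0.0,"roll": 0.0,"jaw": 0.0},
  {"dx": -0.0016,"dy": 0.0083,"dz": 0.0,"roll": 0.0,"jaw": 0.0},
  {"dx": -0.0016,"dy": 0.0083,"dz": 0.0,"roll": 0.0,"jaw": 0.0},
  {"dx": 0.0,"dy": 0.0,"dz": 0.0,"roll": 0.0,"jaw": 0.0},
  {"dx": 0.0,"dy": 0.0,"dz": 0.0,"roll": 0.0,"jaw": 0.0},
])

```text
t: 11.6
eef_pos: [0.5814, -0.0894, 0.0505]
ee_rot: [3.141, 0.0, -1.381]
force: [0.4, 0.3, 0.1]
width: 0.0005
gripper_force: 0.0
```

servo_tool([
  {"dx": -0.0002,"dy": 0.001,"dz": 0.0,"roll": 0.0,"jaw": 0.0},
  {"dx": -0.0002,"dy": 0.001,"dz": 0.0,"roll": 0.0,"jaw": 0.0},
  {"dx": -0.0002,"dy": 0.001,"dz": 0.0,"roll": 0.0,"jaw": 0.0},
  {"dx": -0.0002,"dy": 0.001,"dz": 0.0,"roll": 0.0,"jaw": 0.0},
  {"dx": -0.0002,"dy": 0.001,"dz": 0.0,"roll": 0.0,"jaw": 0.0},
  {"dx": -0.0002,"dy": 0.001,"dz": 0.0,"roll": 0.0,"jaw": 0.0},
  {"dx": -0.0001,"dy": 0.0005,"dz": 0.0,"roll": 0.0,"jaw": 0.0},
  {"dx": -0.0001,"dy": 0.0005,"dz": 0.0,"roll": 0.0,"jaw": 0.0},
  {"dx": -0.0001,"dy": 0.0005,"dz": 0.0,"roll": 0.0,"jaw": 0.0},
  {"dx": -0.0001,"dy": 0.0005,"dz": 0.0,"roll": 0.0,"jaw": 0.0},
])

```text
t: 12.85
eef_pos: [0.58, -0.0818, 0.0508]
ee_rot: [3.141, 0.0, -1.381]
force: [0.2, -3.9, -2.8]
width: 0.0003
gripper_force: 1.4
```

```bash
python3 - <<'E'
from rig import *
c=load('s0')
for n in('scene','side'): snap(n,n+'1')
for n in('s0','scene1'):
    c=load(n); hsv=cv2.cvtColor(c['p'],cv2.COLOR_RGB2HSV).astype(int); H,S=hsv[...,0],hsv[...,1]
    m=((S>120)&(abs(H-108)<14)); m[:,:200]=0; m[:,330:]=0;m[:200]=0;m[260:]=0
    q=big(m); print(n,q.mean(0),onz(c,q.mean(0),.03))
s=get_state();print(s['t'],s['eef_pos'],s['force'])
cv2.imwrite('pics/c5.png',cv2.resize(load('scene1')['p'][180:280,190:330],(784,560),interpolation=2)[:,:,::-1])
E
```

```text
s0 [252.26666667 232.13333333] [[ 0.58844397 -0.10898014  0.03      ]]
scene1 [265.92307692 229.75      ] [[ 0.58855942 -0.06470824  0.03      ]]
12.95 [ 0.57999322 -0.08174378  0.05081158] [ 0.49079686 -3.74832748 -1.94915144]
```

View pics/c5.png

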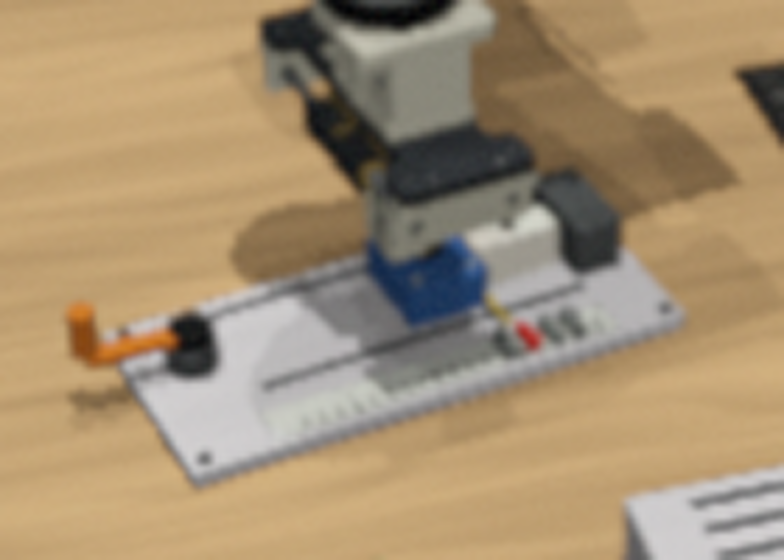

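The crop shows the carriage (430,275) almost at the block. The pointer tip (500,312) is a few mm short of the red clip (528,335). I keep pushing in fine steps.

servo_tool([
  {"dx": -0.0001,"dy": 0.0004,"dz": 0.0,"roll": 0.0,"jaw": 0.0},
  {"dx": 0.0,"dy": 0.0004,"dz": 0.0,"roll": 0.0,"jaw": 0.0},
  {"dx": -0.0001,"dy": 0.0004,"dz": 0.0,"roll": 0.0,"jaw": 0.0},
  {"dx": -0.0001,"dy": 0.0004,"dz": 0.0,"roll": 0.0,"jaw": 0.0},
  {"dx": -0.0001,"dy": 0.0004,"dz": 0.0,"roll": 0.0,"jaw": 0.0},
  {"dx": -0.0001,"dy": 0.0004,"dz": 0.0,"roll": 0.0,"jaw": 0.0},
  {"dx": 0.0,"dy": 0.0,"dz": 0.0,"roll": 0.0,"jaw": 0.0},
  {"dx": 0.0,"dy": 0.0,"dz": 0.0,"roll": 0.0,"jaw": 0.0},
  {"dx": 0.0,"dy": 0.0,"dz": 0.0,"roll": 0.0,"jaw": 0.0},
  {"dx": 0.0,"dy": 0.0,"dz": 0.0,"roll": 0.0,"jaw": 0.0},
])

```text
t: 14.2
eef_pos: [0.5795, -0.0793, 0.0509]
ee_rot: [3.142, 0.0, -1.381]
force: [0.1, -2.7, -2.0]
width: 0.0001
gripper_force: 1.3
```

servo_tool([
  {"dx": -0.0001,"dy": 0.0004,"dz": 0.0,"roll": 0.0,"jaw": 0.0},
  {"dx": 0.0,"dy": 0.0004,"dz": 0.0,"roll": 0.0,"jaw": 0.0},
  {"dx": -0.0001,"dy": 0.0004,"dz": 0.0,"roll": 0.0,"jaw": 0.0},
  {"dx": -0.0001,"dy": 0.0004,"dz": 0.0,"roll": 0.0,"jaw": 0.0},
  {"dx": -0.0001,"dy": 0.0004,"dz": 0.0,"roll": 0.0,"jaw": 0.0},
  {"dx": -0.0001,"dy": 0.0004,"dz": 0.0,"roll": 0.0,"jaw": 0.0},
  {"dx": 0.0,"dy": 0.0,"dz": 0.0,"roll": 0.0,"jaw": 0.0},
  {"dx": 0.0,"dy": 0.0,"dz": 0.0,"roll": 0.0,"jaw": 0.0},
  {"dx": 0.0,"dy": 0.0,"dz": 0.0,"roll": 0.0,"jaw": 0.0},
  {"dx": 0.0,"dy": 0.0,"dz": 0.0,"roll": 0.0,"jaw": 0.0},
])

```text
t: 15.45
eef_pos: [0.5792, -0.0776, 0.0509]
ee_rot: [3.142, -0.001, -1.381]
force: [1.7, -6.1, -3.5]
width: 0.0007
gripper_force: 3.2
```

servo_tool([
  {"dx": -0.0001,"dy": 0.0004,"dz": 0.0,"roll": 0.0,"jaw": 0.0},
  {"dx": 0.0,"dy": 0.0004,"dz": 0.0,"roll": 0.0,"jaw": 0.0},
  {"dx": -0.0001,"dy": 0.0004,"dz": 0.0,"roll": 0.0,"jaw": 0.0},
  {"dx": -0.0001,"dy": 0.0004,"dz": 0.0,"roll": 0.0,"jaw": 0.0},
  {"dx": 0.0,"dy": 0.0,"dz": 0.0,"roll": 0.0,"jaw": 0.0},
  {"dx": 0.0,"dy": 0.0,"dz": 0.0,"roll": 0.0,"jaw": 0.0},
  {"dx": 0.0,"dy": 0.0,"dz": 0.0,"roll": 0.0,"jaw": 0.0},
  {"dx": 0.0,"dy": 0.0,"dz": 0.0,"roll": 0.0,"jaw": 0.0},
  {"dx": 0.0,"dy": 0.0,"dz": 0.0,"roll": 0.0,"jaw": 0.0},
  {"dx": 0.0,"dy": 0.0,"dz": 0.0,"roll": 0.0,"jaw": 0.0},
])

```text
t: 16.7
eef_pos: [0.5791, -0.0773, 0.0509]
ee_rot: [3.141, -0.002, -1.381]
force: [3.9, -14.6, -5.8]
width: 0.0003
gripper_force: 7.0
```

15 N and no more motion, so the block is snug. I back off, rise and look.

servo_tool([
  {"dx": 0.0006,"dy": -0.003,"dz": 0.0,"roll": 0.0,"jaw": 0.0},
  {"dx": 0.004,"dy": -0.02,"dz": 0.0,"roll": 0.0,"jaw": 0.0},
  {"dx": 0.002,"dy": -0.01,"dz": 0.03,"roll": 0.0,"jaw": 0.0},
  {"dx": 0.0,"dy": 0.0,"dz": 0.05,"roll": 0.0,"jaw": 0.0},
  {"dx": 0.0,"dy": 0.02,"dz": 0.05,"roll": 0.0,"jaw": 0.0},
  {"dx": 0.0,"dy": 0.02,"dz": 0.03,"roll": 0.0,"jaw": 0.0},
  {"dx": 0.0,"dy": 0.0,"dz": 0.0,"roll": 0.0,"jaw": 0.0},
  {"dx": 0.0,"dy": 0.0,"dz": 0.0,"roll": 0.0,"jaw": 0.0},
  {"dx": 0.0,"dy": 0.0,"dz": 0.0,"roll": 0.0,"jaw": 0.0},
  {"dx": 0.0,"dy": 0.0,"dz": 0.0,"roll": 0.0,"jaw": 0.0},
])

```text
t: 17.95
eef_pos: [0.585, -0.0688, 0.2099]
ee_rot: [3.14, 0.0, -1.381]
force: [-0.6, 0.7, 0.0]
width: 0.0004
gripper_force: 0.0
```

```bash
python3 - <<'E'
from rig import *; from blk import blocks
w=snap('wrist','w6')[0]; s=get_state(); print(s['t'],s['eef_pos'],s['ee_rot'],s['width']); rig('w6'); blocks('w6',.042)
E
```

```text
18.0 [ 0.58513272 -0.06874502  0.21007112] [ 3.14023713e+00  2.37376205e-05 -1.38098237e+00] 0.00036411797321969115
red [230. 219.] [array([637.3, -24. ]), array([20. ,  7.3]), np.float64(10.9)]
blue [287. 199.] [array([576.3, -62.4]), array([58.6, 52. ]), np.float64(10.8)]
knob [285.  19.] [array([ 613.3, -226. ]), array([ 2.5, 32.1]), np.float64(4.9)]
blk [ 59. 313.] [array([826.3, 129.1]), array([51.8, 13. ]), np.float64(88.6)]
blk [285. 243.] [array([568. , -10.9]), array([20.9, 51.3]), np.float64(10.7)]
blk [ 40. 223.] [array([851.9,  19.6]), array([98.4, 85.5]), np.float64(89.1)]
```

View pics/w6.png

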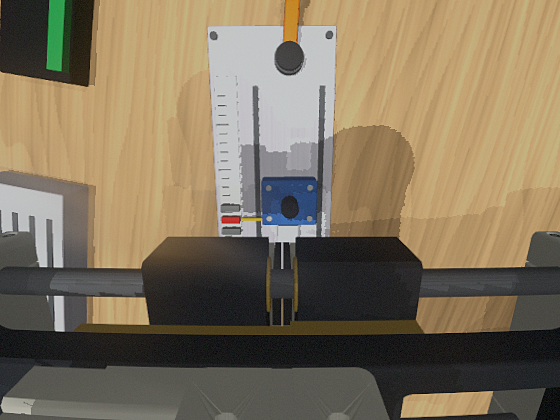

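The pointer (262,219) now stands at the red clip (230,219), with carriage and block aligned. The lever hub is at (289,57). I step back so that the knob comes into view.

servo_tool([
  {"dx": 0.004,"dy": -0.02,"dz": 0.0,"roll": 0.0,"jaw": 0.3},
  {"dx": 0.004,"dy": -0.02,"dz": 0.0,"roll": 0.0,"jaw": 0.5},
  {"dx": 0.004,"dy": -0.02,"dz": 0.0,"roll": 0.0,"jaw": 0.5},
  {"dx": 0.004,"dy": -0.02,"dz": 0.0,"roll": 0.0,"jaw": 0.5},
  {"dx": 0.004,"dy": -0.02,"dz": 0.0,"roll": 0.0,"jaw": 0.5},
  {"dx": 0.0,"dy": 0.0,"dz": 0.0,"roll": 0.0,"jaw": 0.5},
  {"dx": 0.0,"dy": 0.0,"dz": 0.0,"roll": 0.0,"jaw": 0.5},
  {"dx": 0.0,"dy": 0.0,"dz": 0.0,"roll": 0.0,"jaw": 0.5},
  {"dx": 0.0,"dy": 0.0,"dz": 0.0,"roll": 0.0,"jaw": 0.5},
  {"dx": 0.0,"dy": 0.0,"dz": 0.0,"roll": 0.0,"jaw": 0.5},
])

```text
t: 19.25
eef_pos: [0.6054, -0.168, 0.211]
ee_rot: [-3.141, -0.0, -1.38]
force: [0.2, -0.2, -0.9]
width: 0.0436
gripper_force: 0.0
```

```bash
cat >lev.py <<'E'
from rig import *
def lev(n):
    c=load(n); hsv=cv2.cvtColor(c['p'],cv2.COLOR_RGB2HSV).astype(int); H,S,V=hsv[...,0],hsv[...,1],hsv[...,2]
    P=cloud(c); m=(S>170)&(H>5)&(H<20)&(V>90); m[230:]=0
    k=m&(P[...,2]>.06); k=k&(P[...,2]<.08); ys,xs=np.nonzero(k)
    X=P[k]; print('knob cloud',len(X),np.median(X,0).round(4))
    if len(X): 
        q=big(k); print('knob px',q.mean(0), cv2.minEnclosingCircle((onz(c,q,.069)[:,:2]*1000).astype(np.float32)))
    a=m&(P[...,2]<.05)&(P[...,2]>.02); X=P[a]; print('arm',len(X)); 
    if len(X): print(X.mean(0).round(4), cv2.fitLine((X[:,:2]*1000).astype(np.float32),2,0,.1,.1).ravel().round(4))
    h=(V<70)&(P[...,2]>.025)&(P[...,2]<.08); h[230:]=0; q=big(h); z=np.median(P[h][:,2]); print('hub z',z,cv2.minEnclosingCircle((onz(c,q,z)[:,:2]*1000).astype(np.float32)))
E
python3 - <<'E'
from lev import *
snap('wrist','w7'); s=get_state(); print(s['t'],s['eef_pos'],s['q']); rig('w7'); lev('w7')
E
```

```text
19.3 [ 0.60543082 -0.16805383  0.21101475] [ 3.94555234e-02  2.92553848e-01 -1.19774652e-01  1.27815530e-05
 -1.15824718e+00  1.51291728e-01]
red [542. 407.] [array([156.8,  83.7]), array([0., 0.]), np.float64(0.0)]
blue [274. 301.] [array([589.9, -38.7]), array([20.2,  8.1]), np.float64(11.0)]
knob [293. 122.] [array([ 610.3, -239.9]), array([12.7, 41.6]), np.float64(6.1)]
knob cloud 193 [ 0.6115 -0.2653  0.0678]
knob px [294.875       96.97916667] ((612.478271484375, -264.5587463378906), 7.731841564178467)
arm 495
[ 0.6088 -0.238   0.0379] [ 1.37200e-01 -9.90500e-01  6.08760e+02 -2.38018e+02]
hub z 0.032947446949876946 ((857.6221313476562, -220.47825622558594), 56.293975830078125)
```

Knob at (0.6125, −0.2646), axis at about (0.604, −0.205), lever at about +3°. I go down around the knob, then grip it.

servo_tool([
  {"dx": 0.0035,"dy": -0.0483,"dz": 0.0,"roll": -3.0,"jaw": 0.5},
  {"dx": 0.0035,"dy": -0.0483,"dz": 0.0,"roll": 0.0,"jaw": 0.5},
  {"dx": 0.0,"dy": 0.0,"dz": -0.05,"roll": 0.0,"jaw": 0.5},
  {"dx": 0.0,"dy": 0.0,"dz": -0.05,"roll": 0.0,"jaw": 0.5},
  {"dx": 0.0,"dy": 0.0,"dz": -0.04,"roll": 0.0,"jaw": 0.5},
  {"dx": 0.0,"dy": 0.0,"dz": -0.026,"roll": 0.0,"jaw": 0.5},
  {"dx": 0.0,"dy": 0.0,"dz": 0.0,"roll": 0.0,"jaw": 0.5},
  {"dx": 0.0,"dy": 0.0,"dz": 0.0,"roll": 0.0,"jaw": 0.1},
  {"dx": 0.0,"dy": 0.0,"dz": 0.0,"roll": 0.0,"jaw": 0.1},
  {"dx": 0.0,"dy": 0.0,"dz": 0.0,"roll": 0.0,"jaw": 0.1},
], newtons=10)

```text
t: 20.55
eef_pos: [0.613, -0.2651, 0.0462]
ee_rot: [-3.14, -0.001, -1.433]
force: [0.4, 0.5, -0.2]
width: 0.0193
gripper_force: 0.0
```

servo_tool([
  {"dx": 0.0,"dy": 0.0,"dz": 0.0,"roll": 0.0,"jaw": 0.1},
  {"dx": 0.0,"dy": 0.0,"dz": 0.0,"roll": 0.0,"jaw": 0.1},
  {"dx": -0.006,"dy": -0.0005,"dz": 0.0,"roll": -5.8,"jaw": 0.1},
  {"dx": -0.0061,"dy": 0.0001,"dz": 0.0,"roll": -5.8,"jaw": 0.1},
  {"dx": -0.006,"dy": 0.0007,"dz": 0.0,"roll": -5.8,"jaw": 0.1},
  {"dx": -0.0059,"dy": 0.0013,"dz": 0.0,"roll": -5.8,"jaw": 0.1},
  {"dx": -0.0058,"dy": 0.0019,"dz": 0.0,"roll": -5.8,"jaw": 0.1},
  {"dx": -0.0056,"dy": 0.0024,"dz": 0.0,"roll": -5.8,"jaw": 0.1},
  {"dx": -0.0053,"dy": 0.003,"dz": 0.0,"roll": -5.8,"jaw": 0.1},
  {"dx": -0.0049,"dy": 0.0035,"dz": 0.0,"roll": -5.8,"jaw": 0.1},
])

```text
t: 21.8
eef_pos: [0.567, -0.2534, 0.0458]
ee_rot: [-3.14, -0.0, -2.246]
force: [-2.2, -2.3, 5.4]
width: 0.0157
gripper_force: 10.0
```

Small forces. I carry on round the arc.

servo_tool([
  {"dx": -0.0046,"dy": 0.004,"dz": 0.0,"roll": -5.8,"jaw": 0.1},
  {"dx": -0.0041,"dy": 0.0044,"dz": 0.0,"roll": -5.8,"jaw": 0.1},
  {"dx": -0.0037,"dy": 0.0049,"dz": 0.0,"roll": -5.8,"jaw": 0.1},
  {"dx": -0.0032,"dy": 0.0052,"dz": 0.0,"roll": -5.8,"jaw": 0.1},
  {"dx": -0.0026,"dy": 0.0055,"dz": 0.0,"roll": -5.8,"jaw": 0.1},
  {"dx": -0.002,"dy": 0.0057,"dz": 0.0,"roll": -5.8,"jaw": 0.1},
  {"dx": -0.0015,"dy": 0.0059,"dz": 0.0,"roll": -5.8,"jaw": 0.1},
  {"dx": 0.0,"dy": 0.0,"dz": 0.0,"roll": 0.0,"jaw": 0.1},
  {"dx": 0.0,"dy": 0.0,"dz": 0.0,"roll": 0.0,"jaw": 0.1},
  {"dx": 0.0,"dy": 0.0,"dz": 0.0,"roll": 0.0,"jaw": 0.1},
])

```text
t: 23.05
eef_pos: [0.544, -0.2171, 0.0457]
ee_rot: [3.142, -0.001, -2.951]
force: [-5.4, 0.2, 10.6]
width: 0.0157
gripper_force: 10.0
```

```bash
python3 -c "
from h import *
s=get_state();print(s['eef_pos'],s['ee_rot'],s['force'],s['width'])"
```

```text
[ 0.54404932 -0.21714339  0.04569767] [ 3.14151151e+00 -1.39290289e-03 -2.95134181e+00] [-5.40128739  0.24449619 10.57597711] 0.015738315638630887
```

servo_tool([
  {"dx": 0.0,"dy": 0.0,"dz": 0.0,"roll": 0.0,"jaw": 0.45},
  {"dx": 0.0,"dy": 0.0,"dz": 0.0,"roll": 0.0,"jaw": 0.45},
  {"dx": 0.0,"dy": 0.0,"dz": 0.0,"roll": 0.0,"jaw": 0.45},
  {"dx": 0.0,"dy": 0.0,"dz": 0.03,"roll": 0.0,"jaw": 0.45},
  {"dx": 0.0,"dy": 0.0,"dz": 0.04,"roll": 0.0,"jaw": 0.45},
  {"dx": 0.0,"dy": 0.0,"dz": 0.04,"roll": 10.0,"jaw": 0.45},
  {"dx": 0.01,"dy": 0.02,"dz": 0.03,"roll": 10.0,"jaw": 0.45},
  {"dx": 0.01,"dy": 0.02,"dz": 0.02,"roll": 10.0,"jaw": 0.45},
  {"dx": 0.01,"dy": 0.02,"dz": 0.02,"roll": 10.0,"jaw": 0.45},
  {"dx": 0.01,"dy": 0.02,"dz": 0.0,"roll": 10.0,"jaw": 0.45},
])

```text
t: 24.3
eef_pos: [0.5863, -0.1364, 0.2268]
ee_rot: [-3.139, 0.001, -2.073]
force: [-0.8, -0.4, -0.8]
width: 0.0392
gripper_force: 0.0
```

servo_tool([
  {"dx": 0.0,"dy": 0.01,"dz": 0.0,"roll": 10.0,"jaw": 0.45},
  {"dx": 0.0,"dy": 0.01,"dz": 0.0,"roll": 10.0,"jaw": 0.45},
  {"dx": 0.0,"dy": 0.01,"dz": 0.0,"roll": 10.0,"jaw": 0.45},
  {"dx": 0.0,"dy": 0.01,"dz": 0.0,"roll": 10.0,"jaw": 0.45},
  {"dx": 0.0,"dy": 0.01,"dz": 0.0,"roll": 0.0,"jaw": 0.45},
  {"dx": 0.0,"dy": 0.01,"dz": 0.0,"roll": 0.0,"jaw": 0.45},
  {"dx": 0.0,"dy": 0.0,"dz": 0.0,"roll": 0.0,"jaw": 0.45},
  {"dx": 0.0,"dy": 0.0,"dz": 0.0,"roll": 0.0,"jaw": 0.45},
  {"dx": 0.0,"dy": 0.0,"dz": 0.0,"roll": 0.0,"jaw": 0.45},
  {"dx": 0.0,"dy": 0.0,"dz": 0.0,"roll": 0.0,"jaw": 0.45},
])

```text
t: 25.55
eef_pos: [0.5851, -0.0772, 0.2249]
ee_rot: [-3.142, -0.0, -1.381]
force: [-0.0, -0.4, 0.3]
width: 0.0398
gripper_force: 0.0
```

```bash
python3 - <<'E'
from lev import *; from blk import blocks
snap('wrist','w8'); s=get_state(); print(s['t'],s['eef_pos'],s['ee_rot']); rig('w8'); lev('w8'); blocks('w8',.042)
E
```

```text
25.6 [ 0.58504643 -0.07721805  0.22485124] [ 3.14154641e+00  3.83848990e-06 -1.38114407e+00]
red [232. 222.] [array([637.4, -24. ]), array([20.9,  7.6]), np.float64(10.9)]
blue [287. 202.] [array([576.2, -62.6]), array([58.2, 52.3]), np.float64(10.9)]
knob [322.  66.] [array([ 574.1, -206.4]), array([39.4, 12.3]), np.float64(11.3)]
knob cloud 227 [ 0.5462 -0.2172  0.0677]
knob px [350.96  61.06] ((546.9371337890625, -216.4514923095703), 8.24609088897705)
arm 565
[ 0.5711 -0.2118  0.0381] [ 9.836000e-01  1.805000e-01  5.711143e+02 -2.117550e+02]
hub z 0.03301876334371687 ((856.699462890625, -188.2772216796875), 61.642940521240234)
blk [ 67. 313.] [array([825.9, 131.4]), array([13.1, 54.4]), np.float64(0.4)]
blk [ 54. 311.] [array([845.6, 134.1]), array([13.6, 52.2]), np.float64(0.5)]
blk [286. 248.] [array([567.9, -11.5]), array([21.4, 50. ]), np.float64(10.8)]
blk [ 42. 227.] [array([859.9,  20.1]), array([100.9, 100. ]), np.float64(0.0)]
```

View pics/w8.png

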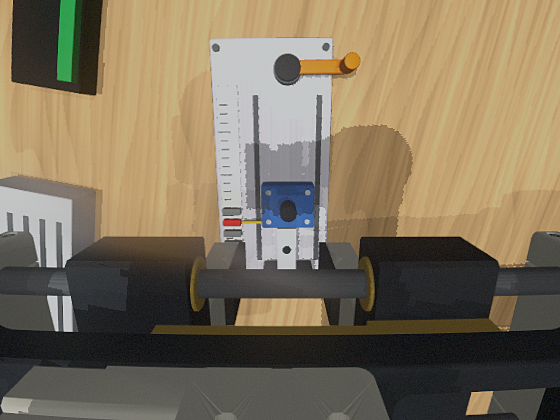

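The pointer is at the red clip (232,222), the block is between carriage and stop, and the lever (288,68)→(350,63) points across the rail at 10.4° against the rig's 10.9°. I hand it in.

```bash
python3 -c "
from station import *
print(job_done())"
```

```text
the job is handed in; nothing more can be done
None
```

I handed the job in at about 25.6 s of the 64 s: the 52 mm block is snug between carriage and stop, the pointer is at the red clip, and the lock lever points straight across to the robot's side, within about half a degree.

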